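# Unlock the tilted reagent seat and turn the bottle's barcode to the reader

### The arm

A 6-joint arm with a two-finger parallel gripper is mounted at the origin on a cart in front of the work surface, level with it; the furniture and walls round the work are solid. World frame = base frame: x ahead of the robot, y to its left, z up, the work surface at z = 0. Lengths are in m, angles in rad, forces in N, time in s.
With the tool pointing down it reaches from about 0.375 to 0.9 m from the base axis. Payload 3.1 kg.
Tool frame: the origin (TCP) lies between the finger pads; the fingertips stand robot.tip_extent ahead of it and the grasp point (between the pads) lies 3 mm ahead of it (robot.tip_extent is the distance from the TCP to the fingertips, in m); z points along the fingers, x is the direction in which the jaws open and shut, and the axes are right-handed (so a half turn about z gives the same grasp; the last joint's range is limited). The gripper opens to 87 mm and grips with 3 to 60 N. Pads are 19 mm wide; open, the fingers measure 117 mm over their backs; the gripper's body (75 mm by 190 mm) begins 51 mm behind the grasp point.
Start: joints at [-1.419, 0.527, 1.433, -0, 1.181, -0.178], TCP at [0.203, -0.591, 0.245] pointing down, gripper open.
Joint ranges: [-3.08, 3.08], [-0.75, 2.2], [0.22, 2.44], [-1.43, 4.57], [0, 2.65], [-2.85, 2.85]. Speed limits (rad/s): [2.79, 2.79, 3.14, 3.14, 3.14, 3.14].

### API

Orientations are given as a unit quaternion [x, y, z, w].
In Python, from rig import robot, cams gives the robot as it stands.
- The arm moves only by the tool carry_out, never from a script. Its argument "steps" is a list of rows, each a list of 3 entries, a list of its own where there are three numbers: the shift along the world's x, y, z in cm, then the turn about the world's z in degrees, then the closure, from 0 (fully open) to 1 (shut). In form: [[[dx, dy, dz], spin, fingers], ...]. A call has 1 to 10 rows; each row shifts and turns the pose as measured when the row begins; what a row does not reach is not made up. A row lasts 1/10 s, in which the tool goes at most 50 mm and 8.59 degrees, less where a joint would pass 70% of its speed; a pose out of reach is approached as far as the arm can. A call with a gripper value outside its range is refused whole. The fingers move at their own pace and stop on an object; "squeeze" is the grip in N (left out, the last holds). Time passes only in rows, so rows that do not move let the fingers close. It gives the time, the measured TCP pose, the force and the opening at its end, in the units of the state.
- robot.get_obs(): the state, without advancing time (a new reading comes with each control period).
- cams.camera(name): name is "scene" or "top" or "wrist"; returns a dict with "pixels" (420x560x3 uint8, red, green, blue), "fx", "fy", "cx", "cy" (pixels), "k1" (the pictures are not rectified: a ray, as slopes to the right and down, at radius r is drawn at 1 + k1 r^2 times it, then the intrinsics apply), "eye" and "rotation" of the camera in the world. Camera axes: x right, y up, looking along -z (the intrinsics and any distortion apply to the point x, -y, -z); pixel columns grow to the right and rows downward; lengths in m; the calibration is good to about 2 mm. A picture is of the moment at which its call begins. There is no depth.
- robot.hand_in(): hands the job in, once; it reports no verdict.
The state is a dict: "time": time; "q": joint angles; "joint_velocities": joint speeds; "joint_torque": joint torques, N m; "position": TCP position; "tool_rot": TCP orientation; "ft_force": force on the tool from outside, world axes, zero at the start; "moment": the same for the moment, N m; "grip_width": finger opening in m.
Only numpy, scipy, OpenCV 4.12 (cv2) and the standard library are available. Lean on these libraries where they do the work, as an engineer would, in place of code of your own. Each camera call takes 0.05 s, during which the arm holds its last target. There are 200 camera calls.

### The job

The reagent bottle sits in the tilted turning cup of the barcode station, but a stop pin between the cup's teeth keeps its barcode label turned away from the reader. Draw the stop pin straight out of its bore, park it lying in the open-topped notch right beside the bore with its knob hanging outside the block, and let go of it; then turn the bottle by its cap until the barcode label squarely faces the reader's window, and leave it so. Do not drop the pin, and leave everything else on the bench where it stands.

Things in the scene. Friction and masses are not known exactly. Their poses are not given: they have to be found in the camera images.
- station: fixed barcode station, 200 x 158 x 165 mm: foot plate, grey wedge, turning cup, aluminium pin block at the left (x -42..13, y 52..84, top z 76.5 mm), grey reader head with amber window behind. Origin on the table under the point (z 50 mm) where the cup's axis meets the wedge face; x level from cup to reader, y left, z up. The cup's axis leans 30 degrees to -x: direction (-0.5, 0, 0.866)
- cup (a joint): turn of cup and bottle about the leaning axis, rad, counter-clockwise positive seen from the cap's end; at 0 the label stands 2.2 rad counter-clockwise of the reader. Endless once the pin is out; friction (0.1 N m) holds it where it is left. With the pin in, a gap between the cup's four steel teeth gives about 0.5 rad of play either way
- cap (a point): centre of the bottle's screw cap, on the leaning axis; cap 36 mm in diameter, 20 mm high (10 mm each way along the axis). Bottle white, 60 mm in diameter, 125 mm high, fixed in the cup. The reader head ends 45 mm below this point along the axis
- label (a point): middle of the barcode label (black bars on white paper, 34 mm high, 37 mm round), on the bottle's side 30.5 mm from the axis; turns with the cup
- read_spot (a point): fixed point where the middle of the label must come: on the bottle's surface straight in front of the reader's window, 30.5 mm from the axis, in the station's x-z plane
- pin: loose stop pin, 50 g: steel shank 8 mm in diameter, 48 mm long; collar 14 mm across, 3 mm thick; black fluted knob 18 mm in diameter, 22 mm long. Origin on its axis where shank meets collar; the shank runs along -y to the tip; knob at y +3..+25 mm. At the start it lies level in the bore along the station's y, knob outside the block to the left
- bore_mouth (a point): centre of the bore's outer mouth: bore 10 mm in diameter, level, along the station's y, 32 mm through the block; the pin's tip reaches up to 16 mm beyond it, between the teeth
- notch_rest (a point): where the pin's axis rests when parked, at the block's outer face: middle of the open-topped notch, 23 mm in front (-x) of the bore. The notch is 12 mm wide and runs level along the station's y through the 32 mm thick block; floor 4 mm below this point, walls up to 9 mm above it
- dye_bottle: bystander: small bottle with black cap, 40 x 40 x 85 mm, right of the station; origin under its middle
- forceps: bystander: steel forceps lying flat, 132 x 15 x 9 mm, in front of the station; origin under the middle
- timer: bystander: white bench timer, 62 x 62 x 21 mm; origin under the middle
- marker: bystander: felt marker lying flat, 135 mm long, 16 mm thick; origin under the middle
- calib_bottle: bystander: small white bottle with red cap, 34 x 34 x 68 mm, farther right; origin under the middle
- tape_roll: bystander: roll of beige tape lying flat, 98 mm across, 25 mm high; origin under the middle
- tip_box: bystander: blue pipette tip box, 81 x 118 x 62 mm; origin under the middle

How it is judged:
On the way, in this order (a step that is already met when the one before it is completed fails the run):
1. the pin lies parked in the notch, released and still (x of pin in the frame of station between -0.0315 and -0.0225 m and y of pin in the frame of station between 0.076 and 0.1 m and z of pin in the frame of station between 0.063 and 0.0725 m and angle between the y axis of pin and the y axis of station, either way round below 0.15 rad and linear speed of pin below 0.02 m/s and contact force between the fingers and pin below 0.05 N), for 0.2 s.
2. the barcode label faces the reader (distance between label and read_spot below 0.0075 m), for 0.2 s.
At the end, for the whole second after the job is handed in: Pin at rest in the notch: origin within 4.5 mm of the notch's middle line, 63 to 72.5 mm above the table, 76 to 100 mm left of the station's middle plane, axis within 0.15 rad of the notch's. Middle of the label within 7.5 mm of read_spot (14 degrees of turn), cup still (x of pin in the frame of station between -0.0315 and -0.0225 m and y of pin in the frame of station between 0.076 and 0.1 m and z of pin in the frame of station between 0.063 and 0.0725 m and angle between the y axis of pin and the y axis of station, either way round below 0.15 rad and linear speed of pin below 0.02 m/s and distance between label and read_spot below 0.0075 m and velocity of joint cup between -0.05 and 0.05 rad/s); the robot touches nothing.
It fails at once if the pin is dropped on the foot plate or the table (height (world z) of pin below 0.035 m).
It fails at once if something else on the bench is moved more than 25 mm (distance of any of dye_bottle, forceps, timer, marker, calib_bottle, tape_roll, tip_box from where it was at the start of the episode above 0.025 m).
It also fails if it takes over 58 s, if anything falls off the work surface, if the arm or the gripper's body presses on something with over 40 N, if the wrist force passes 120 N, or if a joint passes its speed limit or range.

## Working session

There is one attempt and no reset: what is moved stays moved. The work goes in short steps, Python scripts to look and compute and a tool call to move; the robot and the scene stay as the last step left them, time stands still between calls to the robot, and variables do not carry over. Pictures are saved under pics/ and viewed, about 8 in all and at most 12, crops included, and the job is handed in when it is done.

Besides the shell and the picture viewer there is one more tool, called after "Emit:" in YAML: its name, and indented under it one key for each argument. carry_out: Moves the arm, as the interface text tells. Its arguments: {"type":"object","properties":{"steps":{"type":"array"},"squeeze":{"type":"number"}},"required":["steps"]}

```bash
mkdir -p pics; ls
cat > h.py <<'E'
import numpy as np, cv2
from rig import robot, cams
def snap(n,f):
    c=cams.camera(n); cv2.imwrite('pics/'+f,c['pixels'][:,:,::-1]); np.save('pics/'+f+'.npy',c,allow_pickle=True); return c
def load(f): return np.load('pics/'+f+'.npy',allow_pickle=True).item()
def ray(c,u,v):
    a=np.array([(u-c['cx'])/c['fx'],(v-c['cy'])/c['fy']]); b=a.copy()
    for _ in range(20): b=a/(1+c['k1']*(b@b))
    d=np.array(c['rotation'])@np.array([b[0],-b[1],-1]); return np.array(c['eye']),d/np.linalg.norm(d)
def onz(c,u,v,z):
    e,d=ray(c,u,v); return e+d*(z-e[2])/d[2]
def proj(c,p):
    q=np.array(c['rotation']).T@(np.array(p)-np.array(c['eye'])); a=np.array([q[0]/-q[2],-q[1]/-q[2]]); a=a*(1+c['k1']*(a@a))
    return np.array([c['cx']+c['fx']*a[0],c['cy']+c['fy']*a[1]])
def tri(*L):
    A=np.zeros((3,3));b=np.zeros(3)
    for c,u,v in L:
        e,d=ray(c,u,v);P=np.eye(3)-np.outer(d,d);A+=P;b+=P@e
    p=np.linalg.solve(A,b); return p,[proj(c,p)-[u,v] for c,u,v in L]
E
python3 - <<'E'
from h import *
o=robot.get_obs(); print(o['time'],o['position'],o['tool_rot'],robot.tip_extent)
for n in('scene','top'):
    c=snap(n,n+'1.png'); print(n,c['eye'],c['rotation'],c['fx'],c['k1'])
a=[cv2.imread('pics/%s1.png'%n) for n in('scene','top')]
E
```

```text
pics
0.0 [ 0.20290333 -0.59041857  0.24358089] [ 8.13878630e-01 -5.81033917e-01 -7.61795113e-04 -7.63767157e-04] 0.022
scene [-0.42875756 -0.60504307  0.93301625] [ 0.41399313 -0.21055942 -0.39449357  0.79287404] 441.74365674190915 -0.024272219191657503
top [0.33579603 0.08255569 1.36904505] [-0.0524328   0.0559764   0.70689898 -0.70314385] 427.93698098816844 -0.05587533940500675
```

```bash
sed -i "s/np.array(c\['rotation'\])/R_(c)/g; 2a from scipy.spatial.transform import Rotation as Ro\nR_=lambda c: Ro.from_quat(c['rotation']).as_matrix()" h.py
python3 -c "
from h import *
for f in('scene1.png','top1.png'):
  c=load(f);o=robot.get_obs();print(proj(c,o['position']))"
```

```text
[464.66689738 359.60019689]
[537.09305277 323.68938235]
```

View pics/scene1.png

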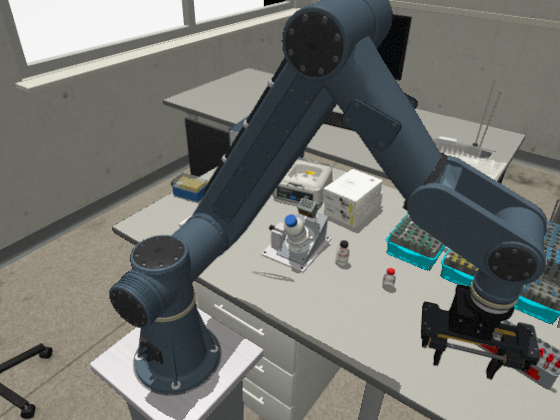

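View pics/top1.png

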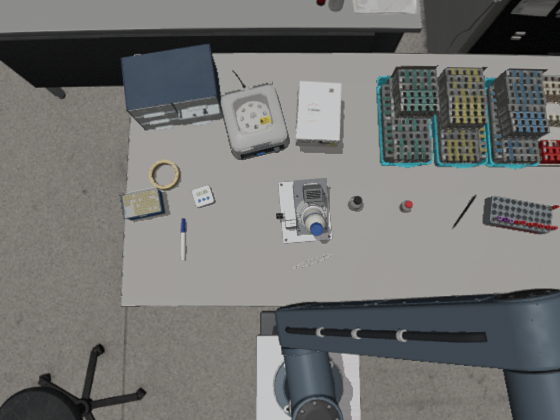

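Run:
```python
from h import *
t=cv2.imread('pics/top1.png')[170:255,260:345]; s=cv2.imread('pics/scene1.png')[190:275,250:335]
cv2.imwrite('pics/z1.png',np.hstack([cv2.resize(i,(400,400),interpolation=cv2.INTER_CUBIC) for i in(t,s)]))
c=load('top1.png')
for p in [(305,210),(316,228)]: print(onz(c,*p,0))
```

```text
[0.54526733 0.00202546 0.        ]
[ 0.48648844 -0.03259997  0.        ]
```

View pics/z1.png

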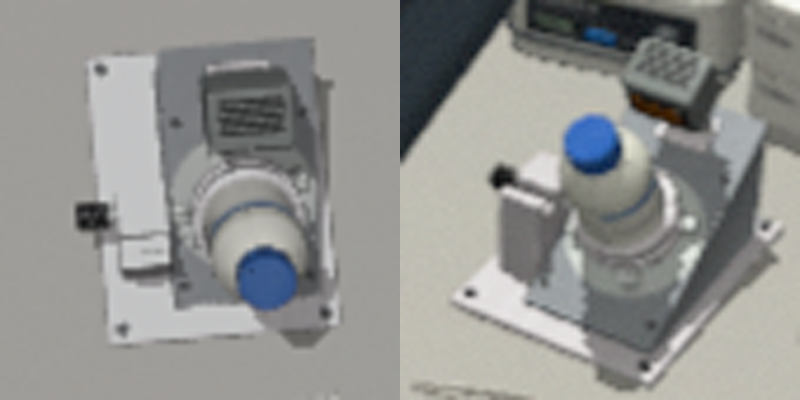

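Run:
```python
from h import *
C={};K={}
for n in('scene','top'):
    c=load(n+'1.png'); im=c['pixels'].astype(int); x0,y0=(250,190) if n=='scene' else (260,170)
    s=im[y0:y0+85,x0:x0+85]
    def blob(m,lo,hi):
        m=m.astype(np.uint8).copy(); k,l,st,ce=cv2.connectedComponentsWithStats(m); 
        return [(ce[i]+[x0,y0],st[i]) for i in range(1,k) if lo<=st[i][4]<=hi]
    r,g,b=s[...,0],s[...,1],s[...,2]
    print(n,'blue',blob((b>r+50)&(b>90),30,500)); print('dark',blob((s.max(2)<70),2,80))
c=load('top1.png'); f=85/400
P=[onz(c,260+u*f-.4,170+v*f-.4,0.008) for u,v in((100,70),(122,328),(326,312))]
print(P, np.arctan2(*(P[0]-P[1])[[1,0]]), np.arctan2(*(P[1]-P[2])[[1,0]])-np.pi/2, np.linalg.norm(P[0]-P[1]),np.linalg.norm(P[1]-P[2]))
r=Ro.from_quat(robot.get_obs()['tool_rot']).as_matrix(); print(np.degrees(np.arctan2(r[1,0],r[0,0])))
```

```text
scene blue [(array([290.16161616, 219.37373737]), array([35, 24, 12, 11, 99], dtype=int32))]
dark [(array([271.23076923, 227.38461538]), array([20, 36,  4,  4, 13], dtype=int32))]
top blue [(array([316.2231405, 229.       ]), array([ 51,  53,  12,  13, 121], dtype=int32))]
dark [(array([303., 192.]), array([43, 19,  1,  7,  7], dtype=int32)), (array([315.94736842, 192.10526316]), array([51, 21,  9,  4, 19], dtype=int32)), (array([311.875  , 195.09375]), array([47, 22, 13,  6, 32], dtype=int32)), (array([323.66666667, 193.66666667]), array([63, 23,  2,  2,  3], dtype=int32)), (array([309., 198.]), array([47, 28,  5,  1,  5], dtype=int32)), (array([279.17857143, 215.75      ]), array([16, 43,  7,  6, 28], dtype=int32)), (array([296. , 226.5]), array([36, 56,  1,  2,  2], dtype=int32)), (array([325.33333333, 227.66666667]), array([65, 57,  2,  2,  3], dtype=int32))]
[array([0.62830749, 0.0798037 , 0.008     ]), array([0.44994875, 0.06582629, 0.008     ]), array([ 0.46002386, -0.07263805,  0.008     ])] 0.07820696584051669 0.07263520047201899 0.17890558774007623 0.1388304067261088
-71.046289985371
```

Run:
```python
from h import *
s,t=load('scene1.png'),load('top1.png')
cap,e=tri((s,290.2,219.4),(t,316.2,229.0)); print('cap',cap,e)
kn,e=tri((s,271.2,227.4),(t,279.2,215.75)); print('knob',kn,e)
yw=.076; ex=np.array([np.cos(yw),np.sin(yw),0]);ey=np.array([-ex[1],ex[0],0])
L=(cap[2]-.05)/.866
o=cap+.5*L*ex; o[2]=0; print('L',L,'o',o,'knob in st',(kn-o)@ex,(kn-o)@ey, 'plate c',(np.array([.5442,.0036,0])-o)@ex,(np.array([.5442,.0036,0])-o)@ey)
```

```text
cap [ 0.46467155 -0.01826382  0.16540562] [array([ 0.40095812, -0.04906622]), array([-0.32743842,  0.27061571])]
knob [0.51698762 0.08785248 0.05657353] [array([ 0.9227865 , -0.09175321]), array([-0.75200584,  0.64708698])]
L 0.1332628432408944 o [ 0.53111063 -0.0132047   0.        ] knob in st -0.006409288998010216 0.10183778637535355 plate c 0.014327514221880827 0.01576235804714518
```

Emit:
carry_out:
  steps:
    - [[1.9,4,1],5,0]
    - [[1.9,4,1],5,0]
    - [[1.9,4,1],5,0]
    - [[1.9,4,1],5,0]
    - [[1.9,4,1],5,0]
    - [[1.9,4,0],5,0]
    - [[1.9,4,0],5,0]
    - [[1.9,4,0],5,0]
    - [[1.9,4,0],5,0]
    - [[1.9,4,0],5,0]

```text
time: 1.1
position: [0.3935, -0.1796, 0.291]
tool_rot: [0.985, -0.171, -0.002, -0.001]
ft_force: [0.6, 0.2, -0.0]
grip_width: 0.0873
```

Emit:
carry_out:
  steps:
    - [[1.9,4,0],5,0]
    - [[1.9,4,0],5,0]
    - [[1.9,4,0],5,0]
    - [[1.9,4,0],5,0]
    - [[1.9,4,-1],5,0]
    - [[0,4,-2],0,0]
    - [[0,2,-2],0,0]
    - [[0,0,0],0,0]
    - [[0,0,0],0,0]

```text
time: 2.0
position: [0.4916, 0.0974, 0.2387]
tool_rot: [0.998, 0.06, -0.001, -0.001]
ft_force: [0.1, -0.4, 0.7]
grip_width: 0.0869
```

Run:
```python
from h import *
o=robot.get_obs(); r=Ro.from_quat(o['tool_rot']).as_matrix(); print(o['time'],o['position'],np.degrees(np.arctan2(r[1,0],r[0,0])),o['q'])
c=snap('wrist','w1.png'); print(c['eye'])
```

```text
2.0 [0.49159964 0.09740849 0.2386882 ] 6.92954626107813 [-2.82856215e-02  3.70463941e-01  1.74361484e+00  1.12324032e-03
  1.02946814e+00 -1.49807626e-01]
[0.48088035 0.17624045 0.37891741]
```

View pics/w1.png

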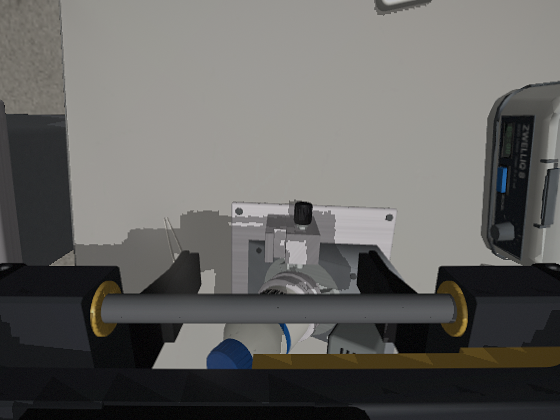

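Run:
```python
from h import *
w=load('w1.png');s,t=load('scene1.png'),load('top1.png')
m=(w['pixels'][190:232,285:325].max(2)<80).astype(np.uint8)
k,l,st,ce=cv2.connectedComponentsWithStats(m); i=1+np.argmax(st[1:,4]); x,y,ww,hh,a=st[i]; print(st[i],ce[i]+[285,190])
u0,u1=285+x,285+x+ww; v0,v1=190+y,190+y+hh
for z in(.055,.0625,.0675): print(z,onz(w,ce[i][0]+285,ce[i][1]+190,z),'w',np.linalg.norm(onz(w,u0,v0+9,z)-onz(w,u1,v0+9,z)),'len',np.linalg.norm(onz(w,u0,v0,z)-onz(w,u0,v1,z)))
print(tri((s,271.2,227.4),(t,279.2,215.75),(w,*(ce[i]+[285,190]))))
print(tri((w,*(ce[i]+[285,190])),(t,279.2,215.75)),tri((w,*(ce[i]+[285,190])),(s,271.2,227.4)))
a,b=onz(w,238,211.5,.008),onz(w,389.5,217,.008); print(a,b,np.arctan2(*(b-a)[[1,0]]))
cv2.imwrite('pics/z2.png',cv2.resize(cv2.imread('pics/w1.png')[190:290,220:400],None,fx=4,fy=4,interpolation=cv2.INTER_CUBIC))
```

```text
[  0  11  34  31 547] [303.05484461 216.26691042]
0.055 [0.51782637 0.08189097 0.055     ] w 0.035456830979179545 len 0.033998218008805356
0.0625 [0.51697092 0.08407554 0.0625    ] w 0.034635861721911944 len 0.03321102155000449
0.0675 [0.51640062 0.08553192 0.0675    ] w 0.03408854888373361 len 0.03268622391080392
(array([0.51631144, 0.08588684, 0.05923456]), [array([ 1.28580178, -0.42303826]), array([-0.11875845,  0.74296736]), array([-0.6060756 , -2.65786534])])
(array([0.5169052 , 0.08553567, 0.06774231]), [array([0.51328215, 0.12462304]), array([-0.01399784,  0.17239303])]) (array([0.51464267, 0.0858305 , 0.05992278]), [array([-2.17078135, -2.60684369]), array([ 1.00019333, -0.34371384])])
[0.44510238 0.0646116  0.008     ] [0.62663051 0.07997938 0.008     ] 0.08445644708495484
```

View pics/z2.png

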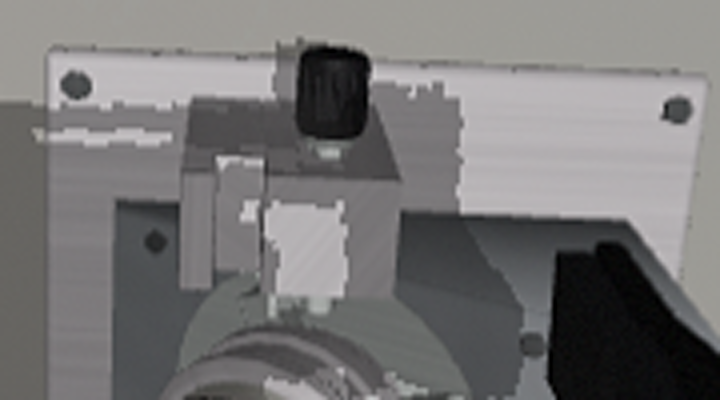

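Run:
```python
from h import *
w=load('w1.png');s,t=load('scene1.png'),load('top1.png')
f=lambda u,v:(220+u/4-.4,190+v/4-.4)
A,B=onz(w,*f(181,172),.0765),onz(w,*f(401,181),.0765)
a,b=onz(w,*f(76,85),.008),onz(w,*f(678,110),.008)
print('block',A,B,np.linalg.norm(A-B),np.arctan2(*(B-A)[[1,0]]),'holes',np.arctan2(*(b-a)[[1,0]]))
k=f(333.5,92)
print(tri((w,*k),(t,279.2,215.75)),tri((w,*k),(s,271.2,227.4)))
yw=.08; ex=np.array([np.cos(yw),np.sin(yw),0]);ey=np.array([-ex[1],ex[0],0])
M=(A+B)/2; o=M+.0145*ex-.084*ey; o[2]=0; print('o',o,'hole mid in st',((a+b)/2-o)@ex,((a+b)/2-o)@ey)
for z in(.057,.062,.0675):
  p=onz(w,*k,z); print(z,p,(p-o)@ex,(p-o)@ey)
n=f(239,173);p=onz(w,*n,.0765);print('notch',p,(p-o)@ex,(p-o)@ey)
# block foot vs top front edge: bottom edge of outer face visible at crop y~97 left x190
print(onz(w,*f(190,97),.008),(onz(w,*f(190,97),.008)-o)@ey)
```

```text
block [0.48009478 0.06671729 0.0765    ] [0.53476469 0.07103669 0.0765    ] 0.054840278252438625 0.07884488264564353 holes 0.07904441765552964
(array([0.51823196, 0.0856184 , 0.05468203]), [array([0.95195998, 0.24080642]), array([-0.03031638,  0.32931116])]) (array([0.51535194, 0.08808232, 0.05785064]), [array([-1.23435903, -1.4974644 ]), array([ 0.5756756 , -0.19118102])])
o [ 0.52859619 -0.01369559  0.        ] hole mid in st 0.014242863513483542 0.08548186244348362
0.057 [0.51694582 0.08640356 0.057     ] -0.003613715286554248 0.10071004368265614
0.062 [0.51638566 0.0877989  0.062     ] -0.00406058209058926 0.10214568717390332
0.0675 [0.51576947 0.08933378 0.0675    ] -0.004552135575027576 0.1037248950142752
notch [0.49444088 0.06821576 0.0765    ] -0.02750015195496688 0.08437888828269939
[0.47998775 0.06594325 0.008     ] 0.0832686634507289
```

Emit:
carry_out:
  steps:
    - [[2.5,-1.3,0],-2.4,0.5]
    - [[0,0,-4],0,0.5]
    - [[0,0,-4],0,0.5]
    - [[0,0,-3],0,0.5]
    - [[0,0,0],0,0.5]
    - [[0,0,0],0,0.5]

```text
time: 2.65
position: [0.5239, 0.0748, 0.1332]
tool_rot: [0.999, 0.033, 0.008, 0.001]
ft_force: [0.7, -0.4, 0.7]
grip_width: 0.0479
```

```bash
cat > st.py <<'E'
from h import *
o0=np.array([.5286,-.0137,0]);yw=.079;ex=np.array([np.cos(yw),np.sin(yw),0]);ey=np.array([-ex[1],ex[0],0])
def W(x,y,z): return o0+x*ex+y*ey+[0,0,z]
def S(p): d=np.array(p)-o0; return np.array([d@ex,d@ey,d[2]])
def stat():
    o=robot.get_obs(); r=Ro.from_quat(o['tool_rot']).as_matrix()
    print(o['time'],'pos',o['position'].round(4),'st',S(o['position']).round(4),'yaw',np.degrees(np.arctan2(r[1,0],r[0,0])).round(2),'F',np.round(o['ft_force'],1),'w',o['grip_width'],'q',np.round(o['q'],2),'tz',r[:,2].round(3))
E
python3 -c "
from st import *
stat(); print(W(-.0038,.099,.060))"
```

```text
2.65 pos [0.5239 0.0748 0.1332] st [0.0023 0.0886 0.1332] yaw 3.75 F [ 0.7 -0.4  0.7] w 0.04790859020278027 q [-0.07  0.56  1.78 -0.    0.78 -0.13] tz [ 0.015 -0.002 -1.   ]
[0.51699898 0.08469134 0.06      ]
```

Emit:
carry_out:
  steps:
    - [[-0.7,1.0,0],0.7,0.5]
    - [[0,0,0],0,0.5]
    - [[0,0,0],0,0.5]

```text
time: 2.95
position: [0.5191, 0.0844, 0.1379]
tool_rot: [0.999, 0.038, 0.012, 0.001]
ft_force: [0.1, -0.6, -0.1]
grip_width: 0.0439
```

```bash
python3 -c "
from st import *
stat()"
```

```text
2.95 pos [0.5191 0.0844 0.1379] st [-0.0018  0.0985  0.1379] yaw 4.41 F [ 0.1 -0.6 -0.1] w 0.043922278426449586 q [-0.05  0.55  1.79 -0.    0.78 -0.13] tz [ 0.023 -0.002 -1.   ]
```

Emit:
carry_out:
  steps:
    - [[-0.2,0,-2.5],0,0.5]
    - [[0,0,-2.5],0,0.5]
    - [[0,0,-1.2],0,0.5]
    - [[0,0,0],0,0.5]
    - [[0,0,0],0,0.5]

```text
time: 3.45
position: [0.5213, 0.0853, 0.08]
tool_rot: [0.999, 0.04, 0.018, 0.002]
ft_force: [-0.4, 0.3, 0.6]
grip_width: 0.0436
```

```bash
python3 -c "
from st import *
stat()"
```

```text
3.45 pos [0.5213 0.0853 0.08  ] st [0.0005 0.0993 0.08  ] yaw 4.56 F [-0.4  0.3  0.6] w 0.043583408030059306 q [-0.05  0.65  1.83 -0.    0.62 -0.13] tz [ 0.037 -0.003 -0.999]
```

Emit:
carry_out:
  steps:
    - [[-0.5,0,-0.7],0,0.5]
    - [[0,0,-0.7],0,0.5]
    - [[0,0,-0.5],0,0.5]
    - [[0,0,0],0,0.5]
    - [[0,0,0],0,0.5]

```text
time: 3.95
position: [0.5174, 0.0854, 0.0619]
tool_rot: [0.999, 0.04, 0.021, 0.002]
ft_force: [-0.1, 0.3, 0.3]
grip_width: 0.0435
```

```bash
python3 -c "
from st import *
stat(); snap('wrist','w2.png')"
```

```text
3.95 pos [0.5174 0.0854 0.0619] st [-0.0034  0.0997  0.0619] yaw 4.58 F [-0.1  0.3  0.3] w 0.043493815434537765 q [-0.05  0.68  1.85 -0.    0.57 -0.13] tz [ 0.042 -0.003 -0.999]
```

View pics/w2.png

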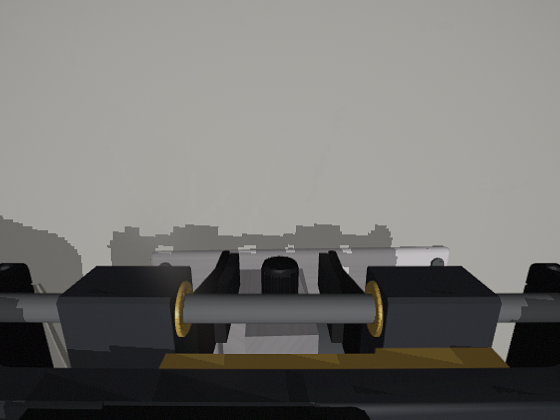

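The picture shows the knob (280,272) centred between the fingers (230 and 330), clear of the block. I'll close on it.

Emit:
carry_out:
  steps:
    - [[0,0,-0.2],0,0.6]
    - [[0,0,0],0,1]
    - [[0,0,0],0,1]
    - [[0,0,0],0,1]
    - [[0,0,0],0,1]
    - [[0,0,0],0,1]
  squeeze: 12

```text
time: 4.6
position: [0.5179, 0.0853, 0.0602]
tool_rot: [0.999, 0.04, 0.021, 0.002]
ft_force: [-0.8, 0.8, 0.3]
grip_width: 0.0173
```

```bash
python3 -c "
from st import *
stat()"
```

```text
4.6 pos [0.5179 0.0853 0.0602] st [-0.0029  0.0996  0.0602] yaw 4.58 F [-0.8  0.8  0.3] w 0.017277771180279452 q [-0.05  0.68  1.85 -0.    0.56 -0.13] tz [ 0.043 -0.003 -0.999]
```

Emit:
carry_out:
  steps:
    - [[-0.08,1,0],0,1]
    - [[-0.08,1,0],0,1]
    - [[0,0,0],0,1]
    - [[0,0,0],0,1]

```text
time: 5.0
position: [0.5159, 0.1076, 0.0601]
tool_rot: [0.999, 0.04, 0.021, 0.002]
ft_force: [0.3, -0.2, -0.2]
grip_width: 0.0173
```

```bash
python3 -c "
from st import *
stat()"
```

```text
5.0 pos [0.5159 0.1076 0.0601] st [-0.0031  0.1219  0.0601] yaw 4.61 F [ 0.3 -0.2 -0.2] w 0.017327410579096574 q [-0.01  0.68  1.85 -0.    0.57 -0.08] tz [ 0.042 -0.003 -0.999]
```

Emit:
carry_out:
  steps:
    - [[-0.08,1,0],0,1]
    - [[-0.08,1,0],0,1]
    - [[-0.1,1.3,0],0,1]
    - [[0,0,0],0,1]
    - [[0,0,0],0,1]

```text
time: 5.5
position: [0.5127, 0.1442, 0.06]
tool_rot: [0.999, 0.041, 0.021, 0.002]
ft_force: [0.2, 0.3, -0.8]
grip_width: 0.0175
```

```bash
python3 -c "
from st import *
stat(); c=snap('wrist','w3.png'); snap('scene','s3.png')
a=cv2.imread('pics/w3.png')[200:400,150:420]; b=cv2.imread('pics/s3.png')[190:270,240:348]
cv2.imwrite('pics/z3.png',np.vstack([cv2.resize(a,(540,400)),cv2.resize(b,(270,200),interpolation=cv2.INTER_CUBIC)][:1]))"
```

```text
5.5 pos [0.5127 0.1442 0.06  ] st [-0.0033  0.1587  0.06  ] yaw 4.67 F [ 0.2  0.3 -0.8] w 0.017548888852524126 q [ 0.07  0.69  1.83 -0.01  0.58 -0.01] tz [ 0.042 -0.003 -0.999]
```

View pics/z3.png

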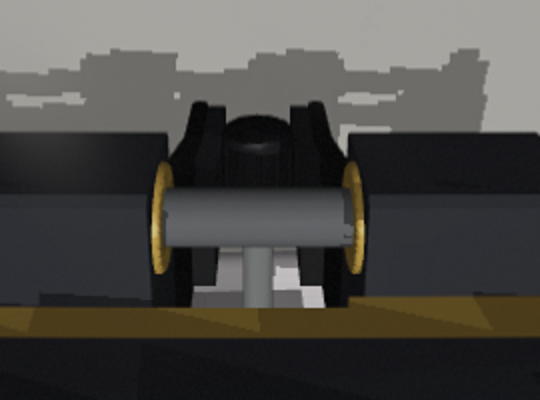

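Emit:
carry_out:
  steps:
    - [[0,0,1.5],0,1]
    - [[-1.1,-0.1,0],0,1]
    - [[-1.1,-0.1,0],0,1]
    - [[0,0,0],0,1]
    - [[0,0,0],0,1]

```text
time: 6.1
position: [0.4872, 0.1403, 0.0741]
tool_rot: [0.999, 0.039, 0.019, 0.002]
ft_force: [0.8, 0.9, 0.2]
grip_width: 0.0173
```

```bash
python3 -c "
from st import *
stat()"
```

```text
6.1 pos [0.4872 0.1403 0.0741] st [-0.0291  0.1568  0.0741] yaw 4.51 F [0.8 0.9 0.2] w 0.017304955298286257 q [ 0.06  0.65  1.89 -0.01  0.57 -0.01] tz [ 0.039 -0.003 -0.999]
```

Emit:
carry_out:
  steps:
    - [[0.3,0,0.15],0,1]
    - [[0,0,0],0,1]
    - [[0.08,-1,0],0,1]
    - [[0.05,-0.7,0],0,1]
    - [[0,0,0],0,1]
    - [[0,0,0],0,1]

```text
time: 6.7
position: [0.4928, 0.1211, 0.075]
tool_rot: [0.999, 0.039, 0.019, 0.002]
ft_force: [0.6, -0.2, 1.0]
grip_width: 0.0176
```

```bash
python3 -c "
from st import *
stat(); snap('top','t4.png'); snap('scene','s4.png'); 
b=cv2.imread('pics/s4.png')[190:270,240:348];a=cv2.imread('pics/t4.png')[180:260,250:358]
cv2.imwrite('pics/z4.png',np.vstack([cv2.resize(i,(405,300),interpolation=cv2.INTER_CUBIC) for i in (a,b)]))"
```

```text
6.7 pos [0.4928 0.1211 0.075 ] st [-0.025   0.1372  0.075 ] yaw 4.45 F [ 0.6 -0.2  1. ] w 0.017613007695561116 q [ 0.02  0.64  1.89 -0.01  0.57 -0.05] tz [ 0.039 -0.003 -0.999]
```

View pics/z4.png

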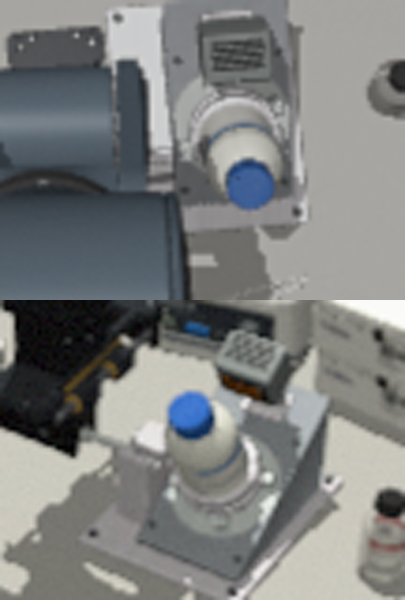

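```bash
python3 -c "
from st import *
c=load('s4.png')
for p in [(-.026,.084,.072),(-.026,.1,.072),(-.026,.1,.068),(-.042,.084,.0765),(-.042,.052,.0765)]: 
  u=proj(c,W(*p)); print(p,u.round(1),((u-[240,190])*3.75+[0,300]).round(0))
b=cv2.imread('pics/s4.png')[215:245,255:295]
cv2.imwrite('pics/z5.png',cv2.resize(b,(640,480),interpolation=cv2.INTER_CUBIC))
"
```

```text
(-0.026, 0.084, 0.072) [273.2 228.8] [125. 446.]
(-0.026, 0.1, 0.072) [269.1 227.2] [109. 439.]
(-0.026, 0.1, 0.068) [269.1 228.2] [109. 443.]
(-0.042, 0.084, 0.0765) [270.6 230.2] [115. 451.]
(-0.042, 0.052, 0.0765) [279.1 233.5] [147. 463.]
```

View pics/z5.png

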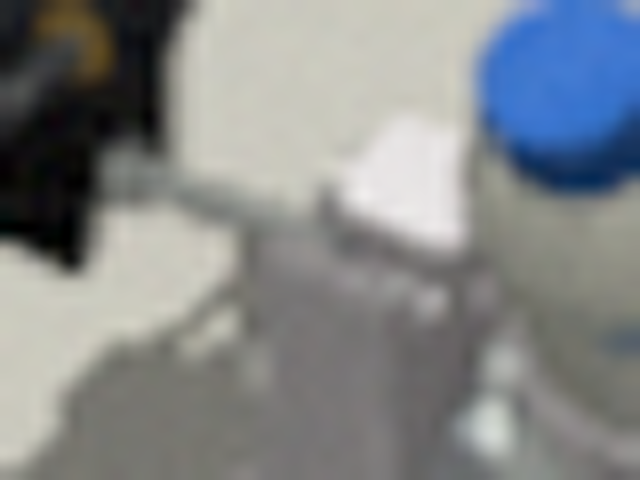

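Emit:
carry_out:
  steps:
    - [[-0.02,-1,0],0,1]
    - [[0.05,-0.8,0],0,1]
    - [[0,0,0],0,1]
    - [[0,0,0],0,1]

```text
time: 7.2
position: [0.4929, 0.1019, 0.075]
tool_rot: [0.999, 0.039, 0.019, 0.002]
ft_force: [0.6, 0.6, -0.3]
grip_width: 0.0179
```

```bash
python3 -c "
from st import *
stat()"
```

```text
7.2 pos [0.4929 0.1019 0.075 ] st [-0.0265  0.1181  0.075 ] yaw 4.5 F [ 0.6  0.6 -0.3] w 0.017911313928354378 q [-0.02  0.64  1.9  -0.    0.56 -0.09] tz [ 0.039 -0.003 -0.999]
```

Emit:
carry_out:
  steps:
    - [[0.08,-0.9,0],0,1]
    - [[0.08,-0.7,0],0,1]
    - [[0,0,0],0,1]
    - [[0,0,-0.2],0,1]
    - [[0,0,0],0,1]
    - [[0,0,0],0,1]

```text
time: 7.8
position: [0.4947, 0.0844, 0.0729]
tool_rot: [0.999, 0.039, 0.019, 0.002]
ft_force: [-0.1, 0.0, -0.9]
grip_width: 0.0174
```

```bash
python3 -c "
from st import *
stat()"
```

```text
7.8 pos [0.4947 0.0844 0.0729] st [-0.026   0.1004  0.0729] yaw 4.48 F [-0.1  0.  -0.9] w 0.017421564959600826 q [-0.05  0.64  1.9  -0.    0.56 -0.13] tz [ 0.039 -0.003 -0.999]
```

Emit:
carry_out:
  steps:
    - [[0,0,-0.1],0,1]
    - [[0,0,0],0,1]
    - [[0,0,-0.1],0,1]
    - [[0,0,0],0,1]

```text
time: 8.2
position: [0.4948, 0.0847, 0.0714]
tool_rot: [0.999, 0.04, 0.02, 0.003]
ft_force: [-0.6, -0.2, 3.1]
grip_width: 0.0175
```

Emit:
carry_out:
  steps:
    - [[0,0,-0.1],0,1]
    - [[0,0,0],0,1]

```text
time: 8.4
position: [0.4949, 0.0848, 0.0708]
tool_rot: [0.999, 0.04, 0.02, 0.003]
ft_force: [-1.0, -1.6, 3.6]
grip_width: 0.0176
```

Emit:
carry_out:
  steps:
    - [[0,0,0],0,0.75]
    - [[0,0,0],0,0.7]
    - [[0,0,0],0,0.65]
    - [[0,0,0],0,0.6]
    - [[0,0,0],0,0.6]

```text
time: 8.9
position: [0.4949, 0.085, 0.0699]
tool_rot: [0.999, 0.04, 0.02, 0.002]
ft_force: [0.0, 1.0, 0.3]
grip_width: 0.0337
```

Emit:
carry_out:
  steps:
    - [[0,0,1],0,0.55]
    - [[0,0,2],0,0.55]
    - [[0,0,3],0,0.55]
    - [[0,0,4],0,0.55]
    - [[0,0,4],0,0.55]
    - [[0,0,2],0,0.55]
    - [[0,0,0],0,0.55]

```text
time: 9.6
position: [0.4929, 0.0851, 0.2386]
tool_rot: [0.999, 0.04, 0.019, 0.002]
ft_force: [0.7, 0.4, 0.2]
grip_width: 0.039
```

```bash
python3 -c "
from st import *
stat(); c=snap('wrist','w5.png')
cv2.imwrite('pics/z6.png',c['pixels'][180:400,100:480,::-1].repeat(2,0).repeat(2,1))
for p in [(-.027,.1,.0675),(-.0668,0,.1654)]: print(proj(c,W(*p)))"
```

```text
9.6 pos [0.4929 0.0851 0.2386] st [-0.0278  0.1013  0.2386] yaw 4.54 F [0.7 0.4 0.2] w 0.03903151997338531 q [-0.05  0.35  1.77 -0.    0.98 -0.13] tz [ 0.039 -0.003 -0.999]
[273.97179194 202.03583414]
[227.42402493 355.63314705]
```

View pics/z6.png

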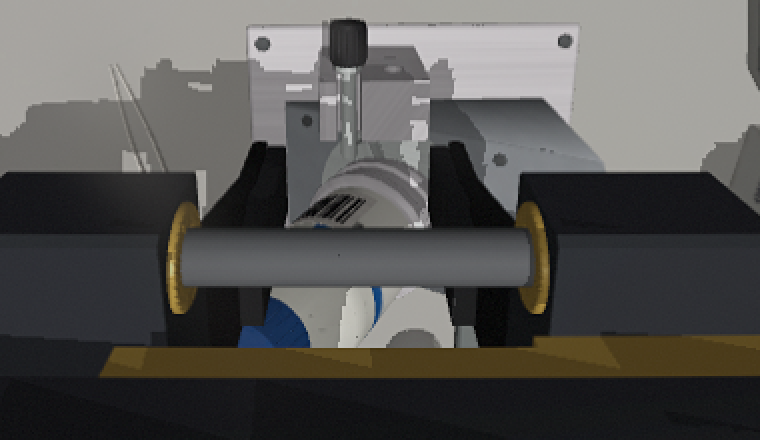

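Emit:
carry_out:
  steps:
    - [[-0.4,-1.5,0],-7.8,0.3]
    - [[-0.4,-1.5,0],-7.8,0.3]
    - [[-0.4,-1.5,0],-7.8,0.3]
    - [[-0.4,-1.5,0],-7.8,0.3]
    - [[-0.4,-1.5,0],-7.8,0.3]
    - [[-0.4,-1.5,0],-7.8,0.3]
    - [[-0.4,-1,0],-7.8,0.3]
    - [[0,0,0],0,0.3]
    - [[0,0,0],0,0.3]

```text
time: 10.55
position: [0.4538, -0.0162, 0.226]
tool_rot: [0.899, -0.439, 0.003, 0.01]
ft_force: [-0.1, 0.6, -0.2]
grip_width: 0.0607
```

```bash
python3 -c "
from st import *
stat()
print(W(-.065,0,0))
c=snap('top','t7.png'); d=snap('scene','s7.png')
for c,z in((c,''),(d,'')):
  im=c['pixels'].astype(int); r,b=im[...,0],im[...,2]; m=((b>r+50)&(b>90)); m[:190]=0;m[260:]=0;m[:,:265]=0;m[:,340:]=0
  k,l,st,ce=cv2.connectedComponentsWithStats(m.astype(np.uint8)); print(st[1:][st[1:,4]>20],ce[1:][st[1:,4]>20])
"
```

```text
10.55 pos [ 0.4538 -0.0162  0.226 ] st [-0.0748  0.0034  0.226 ] yaw -52.05 F [-0.1  0.6 -0.2] w 0.06070241803706214 q [-0.27  0.33  1.87 -0.03  0.95  0.65] tz [-0.005 -0.021 -1.   ]
[ 0.46380273 -0.01882966  0.        ]
[] []
[[285 214  12  13 103]] [[290.38834951 219.85436893]]
```

Emit:
carry_out:
  steps:
    - [[1.0,-0.25,0],0,0.3]
    - [[0,0,0],0,0.3]
    - [[0,0,-1],0,0.3]
    - [[0,0,-1],0,0.3]
    - [[0,0,0],0,0.3]
    - [[0,0,0],0,0.3]

```text
time: 11.25
position: [0.4653, -0.017, 0.2039]
tool_rot: [0.9, -0.436, 0.003, 0.01]
ft_force: [0.9, 0.7, 0.0]
grip_width: 0.0607
```

```bash
python3 -c "
from st import *
stat()"
```

```text
11.25 pos [ 0.4653 -0.017   0.2039] st [-0.0633  0.0017  0.2039] yaw -51.69 F [0.9 0.7 0. ] w 0.060706973829657576 q [-0.26  0.38  1.86 -0.03  0.9   0.65] tz [-0.004 -0.021 -1.   ]
```

Emit:
carry_out:
  steps:
    - [[-0.1,-0.15,-1],0,0.3]
    - [[0,0,-1],0,0.3]
    - [[0,0,-0.7],0,0.3]
    - [[0,0,0],0,0.4]
    - [[0,0,0],0,1]
    - [[0,0,0],0,1]
    - [[0,0,0],0,1]
    - [[0,0,0],0,1]
  squeeze: 20

```text
time: 12.05
position: [0.4663, -0.021, 0.1751]
tool_rot: [0.9, -0.436, 0.006, 0.011]
ft_force: [-0.1, 0.2, -2.2]
grip_width: 0.043
```

```bash
python3 -c "
from st import *
stat()"
```

```text
12.05 pos [ 0.4663 -0.021   0.1751] st [-0.0627 -0.0024  0.1751] yaw -51.71 F [-0.1  0.2 -2.2] w 0.04298863614556543 q [-0.27  0.43  1.89 -0.03  0.81  0.66] tz [ 0.001 -0.025 -1.   ]
```

Emit:
carry_out:
  steps:
    - [[0,0,0],-6,1]
    - [[0,0,0],-6,1]
    - [[0,0,0],-6,1]
    - [[0,0,0],-6,1]
    - [[0,0,0],-6,1]
    - [[0,0,0],0,1]

```text
time: 12.65
position: [0.4618, -0.0188, 0.1774]
tool_rot: [0.751, -0.66, -0.001, 0.013]
ft_force: [0.3, -1.7, -4.0]
grip_width: 0.0353
```

```bash
python3 -c "
from st import *
stat()"
```

```text
12.65 pos [ 0.4618 -0.0188  0.1774] st [-0.067   0.0002  0.1774] yaw -82.55 F [ 0.3 -1.7 -4. ] w 0.03531217606508218 q [-0.27  0.43  1.89 -0.03  0.84  1.19] tz [-0.019 -0.018 -1.   ]
```

Emit:
carry_out:
  steps:
    - [[0,0,0],-6,1]
    - [[0,0,0],-6,1]
    - [[0,0,0],-6,1]
    - [[0,0,0],-6,1]
    - [[0,0,0],-6,1]
    - [[0,0,0],0,1]

```text
time: 13.25
position: [0.4581, -0.0156, 0.1792]
tool_rot: [-0.557, 0.831, 0.009, -0.013]
ft_force: [0.2, -3.4, -2.2]
grip_width: 0.0368
```

```bash
python3 -c "
from st import *
stat()
a=load('s7.png');b=snap('scene','s8.png');x=cv2.imread('pics/s7.png')[200:265,265:325];y=cv2.imread('pics/s8.png')[200:265,265:325]
w=snap('wrist','w8.png')
cv2.imwrite('pics/z8.png',np.hstack([cv2.resize(x,(300,325),interpolation=cv2.INTER_CUBIC),cv2.resize(y,(300,325),interpolation=cv2.INTER_CUBIC)]))
"
```

```text
13.25 pos [ 0.4581 -0.0156  0.1792] st [-0.0704  0.0036  0.1792] yaw -112.34 F [ 0.2 -3.4 -2.2] w 0.03682413071615535 q [-0.27  0.42  1.89 -0.01  0.86  1.69] tz [-0.032  0.001 -0.999]
```

Emit:
carry_out:
  steps:
    - [[0,0,0],0,0.3]
    - [[0,0,0],0,0.3]
    - [[0,0,0],0,0.3]
    - [[0,0,2],0,0.3]
    - [[0.2,-0.1,2],8,0.3]
    - [[0.2,-0.1,0],8,0.3]
    - [[0.1,-0.1,0],8,0.3]
    - [[0,0,0],8,0.3]
    - [[0,0,0],8,0.3]
    - [[0,0,0],8,0.3]

```text
time: 14.35
position: [0.4648, -0.0189, 0.2201]
tool_rot: [0.857, -0.515, -0.001, 0.016]
ft_force: [0.0, 0.1, 0.6]
grip_width: 0.0609
```

Emit:
carry_out:
  steps:
    - [[0,0,0],8,0.3]
    - [[0,0,0],6,0.3]
    - [[0,0,0],0,0.3]
    - [[0,0,0],0,0.3]

```text
time: 14.75
position: [0.465, -0.0188, 0.2197]
tool_rot: [0.916, -0.402, 0.001, 0.016]
ft_force: [-0.0, 0.0, 0.0]
grip_width: 0.0608
```

```bash
python3 -c "
from st import *
stat()
w=snap('wrist','w9.png');t=snap('top','t9.png')
u=proj(t,W(-.03,0,.1)); print(u, proj(w,W(-.03,0,.1)))
a=cv2.resize(w['pixels'][:,:,::-1],(560,420)); x,y=u.astype(int)
b=cv2.resize(t['pixels'][y-40:y+40,x-25:x+25,::-1],(240,384),interpolation=cv2.INTER_CUBIC); b=np.vstack([b,np.zeros((36,240,3),np.uint8)])
cv2.imwrite('pics/z9.png',np.hstack([a,b]))
"
```

```text
14.75 pos [ 0.465  -0.0188  0.2197] st [-6.380e-02 -1.000e-04  2.197e-01] yaw -47.39 F [-0.  0.  0.] w 0.06084875183488402 q [-0.26  0.36  1.84 -0.04  0.95  0.59] tz [-0.012 -0.03  -0.999]
[313.15312524 220.29539405] [302.89544681 180.58239666]
```

View pics/z9.png

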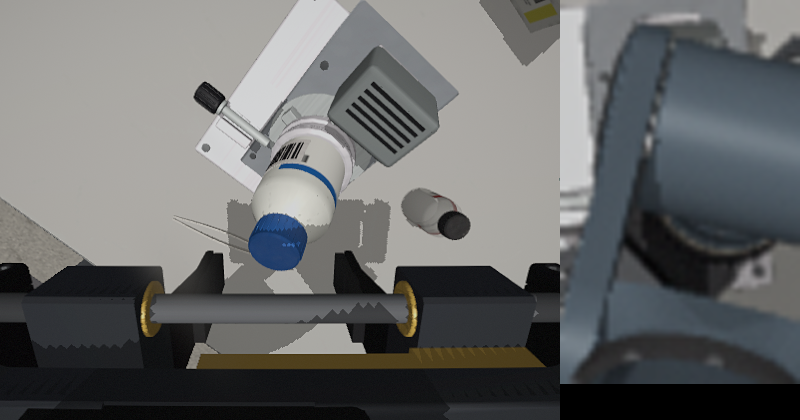

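```bash
cat >> st.py <<'E'
ax=-.5*ex+np.array([0,0,.866]); rad=.866*ex+np.array([0,0,.5]); P0=o0+[0,0,.05]
def cyl(c,u,v,R=.0302):
    e,d=ray(c,u,v); q=lambda w:w-(w@ax)*ax
    a,b=q(d),q(e-P0); A,B,C=a@a,a@b,b@b-R*R; D=B*B-A*C
    if D<0: return None
    p=e+d*(-B-D**.5)/A-P0; return np.degrees(np.arctan2(p@ey,p@rad)),p@ax
def label(c,box,th=75):
    x0,y0,x1,y1=box; m=c['pixels'][y0:y1,x0:x1].max(2)<th; r=[]
    for v,u in np.argwhere(m):
        g=cyl(c,u+x0,v+y0)
        if g and .02<g[1]<.12: r.append(g)
    r=np.array(r); print('n',len(r),'az pct',np.percentile(r[:,0],[0,5,50,95,100]).round(1),'h',np.percentile(r[:,1],[0,5,50,95,100]).round(4))
E
python3 -c "
from st import *
label(load('w9.png'),(262,135,325,172)); label(load('w5.png'),(240,270,295,292))
print(cyl(load('w9.png'),307,158),cyl(load('w9.png'),310,183))"
```

```text
n 226 az pct [27.  42.  61.1 88.1 96.9] h [0.0505 0.0526 0.064  0.0733 0.0762]
n 256 az pct [ 68.1  78.3  96.8 124.4 134.8] h [0.049  0.0514 0.0638 0.0745 0.0759]
(np.float64(26.47712147881227), np.float64(0.0719266961464648)) (np.float64(10.209123456928767), np.float64(0.09706318437120272))
```

Emit:
carry_out:
  steps:
    - [[0,0.1,-1.2],-3,0.3]
    - [[0,0,-1.2],0,0.3]
    - [[0,0,-1.2],0,0.3]
    - [[0,0,-0.5],0,0.3]
    - [[0,0,0],0,0.5]
    - [[0,0,0],0,1]
    - [[0,0,0],0,1]
    - [[0,0,0],0,1]
    - [[0,0,0],0,1]

```text
time: 15.75
position: [0.4671, -0.0186, 0.1791]
tool_rot: [0.903, -0.43, 0.003, 0.015]
ft_force: [-0.6, 0.0, -5.0]
grip_width: 0.0404
```

Emit:
carry_out:
  steps:
    - [[0,0,0],-6,1]
    - [[0,0,0],-6,1]
    - [[0,0,0],-6,1]
    - [[0,0,0],-6,1]
    - [[0,0,0],-6,1]
    - [[0,0,0],-6,1]
    - [[0,0,0],-6,1]
    - [[0,0,0],-6,1]
    - [[0,0,0],-6,1]
    - [[0,0,0],0,1]

```text
time: 16.75
position: [0.4629, -0.018, 0.1825]
tool_rot: [-0.599, 0.8, 0.008, -0.018]
ft_force: [0.4, -2.0, -2.9]
grip_width: 0.0358
```

```bash
python3 -c "
from st import *
stat()"
```

```text
16.75 pos [ 0.4629 -0.018   0.1825] st [-0.0658  0.0009  0.1825] yaw -106.33 F [ 0.4 -2.  -2.9] w 0.035847182530156584 q [-0.27  0.42  1.87 -0.02  0.88  1.6 ] tz [-0.037 -0.009 -0.999]
```

Emit:
carry_out:
  steps:
    - [[0,0,0],0,0.3]
    - [[0,0,0],0,0.3]
    - [[0,0,0],0,0.3]
    - [[0,0,2],0,0.3]
    - [[0,0,2],8,0.3]
    - [[0,0,0],8,0.3]
    - [[0,0,0],8,0.3]
    - [[0,0,0],0,0.3]
    - [[0,0,0],0,0.3]

```text
time: 17.65
position: [0.464, -0.018, 0.2245]
tool_rot: [0.759, -0.651, -0.002, 0.019]
ft_force: [0.2, 0.7, -0.5]
grip_width: 0.0608
```

```bash
python3 -c "
from st import *
stat()
w=snap('wrist','w10.png')
for h in(.047,.064,.081):
  print([proj(w,P0+h*ax+.0305*(np.cos(np.radians(a))*rad+np.sin(np.radians(a))*ey)).round(0) for a in(0,30,60)])
a=cv2.resize(w['pixels'][80:300,180:420,::-1],(780,600)[:2] if 0 else (720,600),interpolation=cv2.INTER_CUBIC)
cv2.imwrite('pics/z10.png',a)
"
```

```text
17.65 pos [ 0.464  -0.018   0.2245] st [-0.0647  0.0008  0.2245] yaw -81.19 F [ 0.2  0.7 -0.5] w 0.060792863260375855 q [-0.26  0.35  1.83 -0.04  0.98  1.18] tz [-0.027 -0.025 -0.999]
[array([283., 128.]), array([263., 131.]), array([248., 142.])]
[array([283., 141.]), array([262., 145.]), array([247., 155.])]
[array([282., 156.]), array([260., 159.]), array([245., 170.])]
```

View pics/z10.png

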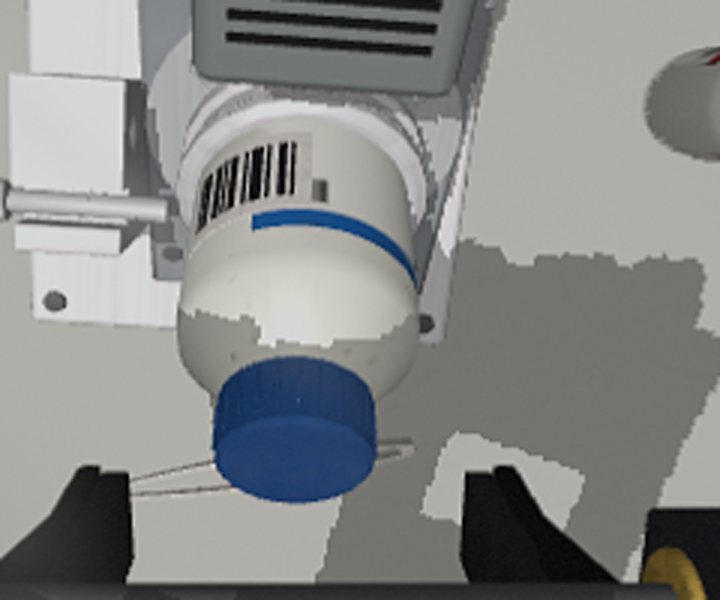

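```bash
python3 -c "
from st import *
w=load('w10.png'); f=lambda u,v:(180+u/3-.3,80+v/2.727-.3)
for p in((297,165),(293,143),(200,205),(210,180),(312,165),(320,190)): print(p,cyl(w,*f(*p)))
label(w,(243,127,282,165)); w=load('w9.png'); print([cyl(w,*p) for p in((307,158),(303,145),(303,150))])
label(w,(262,135,304,172))
"
```

```text
(297, 165) (np.float64(5.533017586166405), np.float64(0.062155150427368765))
(293, 143) (np.float64(7.81567020276629), np.float64(0.05175234289534567))
(200, 205) (np.float64(62.3120465225215), np.float64(0.06172155120708304))
(210, 180) (np.float64(55.18791398370238), np.float64(0.05411332294212454))
(312, 165) (np.float64(-1.477031854485209), np.float64(0.06187137299526478))
(320, 190) (np.float64(-5.306213795780129), np.float64(0.07255655996477917))
n 313 az pct [ 6.9  8.2 28.  59.3 62.4] h [0.0511 0.0526 0.0632 0.0732 0.0742]
[(np.float64(26.47712147881227), np.float64(0.0719266961464648)), (np.float64(39.84814855602838), np.float64(0.05558229170185103)), (np.float64(36.4811660548365), np.float64(0.06271049467015541))]
n 218 az pct [41.3 42.7 61.7 88.3 96.9] h [0.0505 0.0526 0.0632 0.0732 0.075 ]
```

Emit:
carry_out:
  steps:
    - [[0,0,-1],7,0.3]
    - [[0,0,-1.2],6,0.3]
    - [[0,0,-1.2],0,0.3]
    - [[0,0,0],0,0.3]
    - [[0,0,0],0,0.3]
  squeeze: 30

```text
time: 18.2
position: [0.4645, -0.0182, 0.1893]
tool_rot: [0.828, -0.56, 0.0, 0.018]
ft_force: [-0.0, 0.0, -0.1]
grip_width: 0.0607
```

```bash
python3 -c "
from st import *
stat()"
```

```text
18.2 pos [ 0.4645 -0.0182  0.1893] st [-0.0642  0.0005  0.1893] yaw -68.16 F [-0.   0.  -0.1] w 0.06072932776971264 q [-0.26  0.41  1.87 -0.05  0.88  0.96] tz [-0.021 -0.031 -0.999]
```

Emit:
carry_out:
  steps:
    - [[0,0,-1.0],0,0.3]
    - [[0,0,-0.5],0,0.3]
    - [[0,0,0],0,0.5]
    - [[0,0,0],0,1]
    - [[0,0,0],0,1]
    - [[0,0,0],0,1]
    - [[0,0,0],0,1]
    - [[0,0,0],0,1]

```text
time: 19.0
position: [0.4659, -0.0194, 0.1744]
tool_rot: [0.827, -0.562, 0.002, 0.018]
ft_force: [-0.9, -0.2, -2.3]
grip_width: 0.0383
```

Emit:
carry_out:
  steps:
    - [[0,0,0],-6,1]
    - [[0,0,0],-6,1]
    - [[0,0,0],-6,1]
    - [[0,0,0],-6,1]
    - [[0,0,0],-6,1]
    - [[0,0,0],-3,1]
    - [[0,0,0],0,1]

```text
time: 19.7
position: [0.4619, -0.0172, 0.1768]
tool_rot: [-0.631, 0.776, 0.007, -0.02]
ft_force: [0.4, -3.1, -3.0]
grip_width: 0.0371
```

Emit:
carry_out:
  steps:
    - [[0,0,0],0,0.3]
    - [[0,0,0],0,0.3]
    - [[0,0,0],0,0.3]
    - [[0,0,2],0,0.3]
    - [[0,0,2],8,0.3]
    - [[0,0,0.5],8,0.3]
    - [[0,0,0],0,0.3]
    - [[0,0,0],0,0.3]

```text
time: 20.5
position: [0.4619, -0.0161, 0.2227]
tool_rot: [0.735, -0.678, -0.005, 0.021]
ft_force: [0.0, 0.0, -0.0]
grip_width: 0.061
```

```bash
cat >> st.py <<'E'
def unwrap(c,name):
    # grey value per (height, azimuth): sample the picture on the bottle's surface
    A=np.arange(-60,91,3)
    for h in(.053,.058,.062,.0665,.0715):
        row=[]
        for a in A:
            u,v=proj(c,P0+h*ax+.0302*(np.cos(np.radians(a))*rad+np.sin(np.radians(a))*ey)); row.append(int(c['pixels'][int(round(v)),int(round(u))].max()))
        print(h,' '.join('%d:%d'%(a,g) for a,g in zip(A,row) if g<110))
E
python3 -c "
from st import *
stat(); w=snap('wrist','w11.png')
unwrap(load('w10.png'),0); print(); unwrap(w,0)"
```

```text
20.5 pos [ 0.4619 -0.0161  0.2227] st [-0.0667  0.0029  0.2227] yaw -85.35 F [ 0.  0. -0.] w 0.060973763728964306 q [-0.26  0.36  1.83 -0.04  0.98  1.25] tz [-0.036 -0.024 -0.999]
0.053 9:52 12:10 18:81 24:16 27:39 36:80 39:57 45:98 48:8 51:58 54:26 57:34 60:53
0.058 6:105 12:16 24:17 27:20 30:56 39:21 42:44 48:22 54:84 57:14 60:35 63:55
0.062 12:13 24:15 27:18 36:42 39:17 42:91 45:61 48:18 51:83 54:13 57:58 60:48
0.0665 12:12 15:109 21:84 24:16 27:20 36:102 39:41 45:104 48:13 54:86 57:22 60:76 63:62
0.0715 -6:58 -3:108 12:14 15:62 18:51 24:18 27:19 30:57 39:14 42:59 45:58 48:21 51:81 54:25 57:48 60:66

0.053 -15:77 -9:14 -3:2 0:106 3:13 9:4 15:5 18:63 21:12 24:85 27:22 33:12 36:62 39:56
0.058 -15:37 -9:16 -3:105 0:63 3:23 9:4 15:12 18:67 21:11 27:21 33:16 36:67 39:17
0.062 -15:11 -9:13 -3:57 3:19 9:6 15:13 18:69 21:5 27:21 33:12 39:13
0.0665 -15:10 -12:109 -9:13 -3:33 3:19 9:5 15:10 18:63 21:7 27:17 33:10 39:14
0.0715 -27:72 -24:101 -15:78 -9:10 -3:7 3:19 9:7 15:10 18:20 21:59 27:16 33:10 39:105 81:88 84:94
```

Emit:
carry_out:
  steps:
    - [[0.2,-0.2,-1],8,0.3]
    - [[0,0,-1.2],0,0.3]
    - [[0,0,-1.2],0,0.3]
    - [[0,0,-0.8],0,0.3]
    - [[0,0,-0.5],0,0.3]
    - [[0,0,0],0,1]
    - [[0,0,0],0,1]
    - [[0,0,0],0,1]
    - [[0,0,0],0,1]
    - [[0,0,0],0,1]

```text
time: 21.55
position: [0.4637, -0.0195, 0.1719]
tool_rot: [0.779, -0.627, -0.004, 0.023]
ft_force: [0.0, 1.7, -4.3]
grip_width: 0.0368
```

Emit:
carry_out:
  steps:
    - [[0,0,0],-6,1]
    - [[0,0,0],-6,1]
    - [[0,0,0],-6,1]
    - [[0,0,0],0,1]

```text
time: 21.95
position: [0.4612, -0.0173, 0.173]
tool_rot: [-0.669, 0.743, 0.011, -0.022]
ft_force: [0.3, -2.9, -3.9]
grip_width: 0.0368
```

Emit:
carry_out:
  steps:
    - [[0,0,0],0,0.3]
    - [[0,0,0],0,0.3]
    - [[0,0,0],0,0.3]
    - [[0,0,2],0,0.3]
    - [[0,0,2],8,0.3]
    - [[0,0,0.5],0,0.3]
    - [[0,0,0],0,0.3]
    - [[0,0,0],0,0.3]

```text
time: 22.75
position: [0.4623, -0.0168, 0.2192]
tool_rot: [0.72, -0.693, -0.008, 0.021]
ft_force: [0.2, 0.3, 0.4]
grip_width: 0.0611
```

```bash
python3 -c "
from st import *
stat(); w=snap('wrist','w12.png')
unwrap(w,0)"
```

```text
22.75 pos [ 0.4623 -0.0168  0.2192] st [-0.0663  0.0021  0.2192] yaw -87.79 F [0.2 0.3 0.4] w 0.06113582274231892 q [-0.26  0.36  1.83 -0.03  0.98  1.29] tz [-0.041 -0.019 -0.999]
0.053 -24:78 -21:19 -18:97 -12:83 -9:19 -6:7 -3:103 6:15 15:15 21:5 24:17 27:104
0.058 -21:17 -9:17 -6:21 -3:85 3:108 6:15 15:20 21:7 24:105
0.062 -27:78 -21:15 -15:105 -9:16 -6:17 6:17 15:16 21:10 24:68
0.0665 -24:99 -21:18 -18:98 -9:22 -6:14 0:104 3:59 6:15 15:14 21:10 24:68
0.0715 -39:50 -36:90 -27:98 -21:14 -12:106 -9:21 -6:14 3:63 6:15 15:14 21:10 24:70 27:15 81:97 84:91 87:105
```

Emit:
carry_out:
  steps:
    - [[0,0,2],0,0.3]
    - [[0,0,3],0,0.3]
    - [[0,-2,2],0,0.3]
    - [[0,-4,0],0,0.3]
    - [[0,-4,0],0,0.3]
    - [[0,-4,0],0,0.3]
    - [[0,-3,0],0,0.3]
    - [[0,-2,0],0,0.3]
    - [[0,0,0],0,0.3]
    - [[0,0,0],0,0.3]

```text
time: 23.8
position: [0.4576, -0.2124, 0.2825]
tool_rot: [0.717, -0.696, -0.017, 0.024]
ft_force: [-0.0, -0.5, -0.4]
grip_width: 0.0606
```

```bash
python3 -c "
from st import *
stat()
w=snap('wrist','w13.png'); unwrap(w,0)
for n in('top','scene','wrist'):
  c=w if n=='wrist' else snap(n,n+'13.png'); u=proj(c,W(-.027,.099,.0675)); x,y=np.round(u).astype(int)
  if not(12<x<548 and 12<y<408): print(n,'out',u); continue
  m=c['pixels'][y-12:y+13,x-12:x+13].max(2)<70
  a=np.argwhere(m); print(n,u.round(1),len(a),(a.mean(0)[::-1]+[x-12,y-12]) if len(a) else '')
"
```

```text
23.8 pos [ 0.4576 -0.2124  0.2825] st [-0.0865 -0.1924  0.2825] yaw -88.32 F [-0.  -0.5 -0.4] w 0.06061455286836997 q [-0.63  0.34  1.65 -0.05  1.19  0.93] tz [-0.057 -0.011 -0.998]
0.053 -27:89 -21:31 -9:21 -6:46 -3:48 3:74 6:57 9:98 12:71 15:52 21:85 42:95 45:61 48:29 51:57 54:43 57:80
0.058 -21:28 -15:85 -9:25 -6:51 -3:83 3:108 6:31 9:84 12:47 15:77 18:84 21:91 24:52 33:95 36:61 39:63 42:74 45:51 48:53 51:43
0.062 -24:61 -21:39 -18:85 -9:23 -6:35 -3:79 6:68 9:43 12:55 15:74 18:83 21:59 24:58 27:38 30:29 33:57 36:51 39:53 42:69 45:39 48:47
0.0665 -21:42 -9:18 -6:37 6:71 9:56 12:42 15:83 18:80 21:59 24:57 27:51 30:53 33:71 36:69 39:64 42:83
0.0715 -42:97 -39:76 -27:77 -21:19 -15:15 -9:14 -6:28 3:68 6:35 9:92 12:41 15:84 18:73 21:57 24:43 27:39 30:36
top [280.1 223.4] 29 [279.48275862 222.5862069 ]
scene [269.1 228.6] 22 [268.18181818 228.54545455]
wrist out [  1.17773974 140.27616401]
```

```bash
python3 -c "
from rig import robot
print(robot.hand_in())"
```

```text
the job is handed in; nothing more can be done
None
```

The job is done and handed in at about 24 s of the 58 s allowed. I drew the stop pin straight out of its bore, laid it in the notch and let go. I then turned the bottle by its cap in four regripped strokes until the label faced the reader, and backed the open gripper away.

What the last checks showed:
- **Pin:** In the top and scene pictures the knob sits within about 1 pixel of where a pin parked in the notch should appear. When I lowered it, it met the notch floor about 11–12 mm above its starting height. I did not measure its final angle directly.
- **Label:** The bars span about -27 to +27 degrees about the reader's direction, so the label's middle is within a degree or so of straight on; the limit is 14 degrees. A second look from the side agreed for the bars on the near side. On the far side of the bottle, out of that camera's view, it could not confirm anything.
- **Robot:** The wrist force read about zero and the gripper was clear of everything at hand-in.

Two things did not go smoothly:
- **Cap slip:** The gripper slipped on the cap during the later strokes, turning the bottle only about 60% as far as the gripper turned. I measured the label after each stroke and trimmed the rest.
- **Tool tilt:** The tool also tilted up to about 0.06 rad off vertical over the moves, without visible effect.

I did not measure the other items on the bench at the end.

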